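Clamp the cleaner jug and take off its safety cap

TASK

The cleaner jug swivels in its holder, so first move the spring clamp from the wooden rack onto the jug's flat grip, seated down over both the grip and the holder's upright steel plate so that it pinches the two together, and let go of it. Then press the jug's push-and-turn safety cap down, twist it anticlockwise about a quarter turn while it is down, and lift it off. Finish still holding the cap level, about 10 cm straight up above the jug, with the clamp still on, the jug not swivelled and everything else left where it was.

Things in the scene. Friction and masses are not known exactly. Their poses are not given: they have to be found in the camera images.
- holder: Dark steel jug holder fixed to the table, base 150 x 150 x 8 mm with a 30 mm high round rim for the jug. Origin: on the table surface, on the jug's upright axis. z up; -y points out along the jug's grip and the upright plate.
- plate: Upright steel plate fixed to the holder: 5 mm thick, 55 mm long, top edge 125 mm above the table, from 65 to 120 mm out from the jug's axis along the holder's -y. Same frame as the holder; it fills x -5 to 0 mm.
- jug: White cleaner jug in the holder, radius 55 mm; shoulder slopes from 120 to 146 mm height. Swivels anticlockwise seen from above, almost freely, unless clamped. Its flat grip is 5 mm thick, lies against the plate's +x face (x 0 to 5 mm), runs 50 to 115 mm out along -y, top edge level with the plate's. Origin and axes as the holder's while not swivelled.
- jug_grip (a point): Middle of the top edge of the jug's grip, 90 mm out from the jug's axis, 125 mm above the table; moves with the jug.
- jug_mouth (a point): Centre of the top of the jug's neck, on the jug's axis, 172 mm above the table, 12 mm above the closed cap's origin; axes as the jug's. The pressed cap turns anticlockwise seen from above about this axis: it is free between 0.95 and 2.1 rad (aim for 1.4), then lifts straight off. Clockwise it is blocked.
- clip_point (a point): Where the clamp goes: middle of the common top edge of plate and grip (together 10 mm thick), 90 mm out from the jug's axis, 125 mm above the table. x is across the plates (the direction in which the jaws pinch), y along the edge, z up. Fixed.
- rack: Wooden block 110 x 100 x 20 mm with an upright board 10 mm thick and 90 mm long (along y), top edge 125 mm above the table; the clamp starts clipped on this edge. Origin: underside centre, on the table. Fixed.
- clamp: Spring clamp like a large clothes peg, 24 mm wide (its y), about 100 g. Origin in the middle of the pivot; z up along the handles, x the closing direction. Black handles reach from 2 to 48 mm above the origin and splay to about 50 mm overall at the top when on a 10 mm edge. Jaws reach 42 mm below the origin; seated, the crotch rests on the edge, origin 8 mm above it.
- clamp_jaw (a joint): Opening of the clamp, rad: 0 gripping 10 mm, -0.2 shut on nothing, 0.5 fully open at a stop. Squeezing the handles along the clamp's x with about 15 N brings them parallel at that stop, about 33 mm overall, with the jaws about 28 mm apart. On a 10 mm edge the flat rubber jaw pads, 16 to 42 mm below the pivot, pinch with about 6 N.
- cap: Round grey ribbed safety cap on the jug's neck, 54 mm outer diameter, 27 mm high, 35 g. Origin: centre of its lower rim, z up; closed, it is 160 mm above the table (cap top 187). To turn it must be pressed down 5.5 mm or more (best 8, bottoms at 10) against a spring, 6 N rising to 10 N. It is loose on the neck by about 2.5 mm sideways.
- spray_can: Bystander: blue spray can, 56 mm diameter, 170 mm high. Origin underside centre.
- carton: Bystander: cardboard carton 100 x 140 x 80 mm. Origin underside centre.
- jar: Bystander: amber jar, 60 mm diameter, 80 mm high. Origin underside centre.
- wrench: Bystander: steel wrench 170 mm long, lying along its x.
- filter: Bystander: white filter canister, 76 mm diameter, 90 mm high. Origin underside centre.
- parts_box: Bystander: white parts box 90 x 60 x 45 mm. Origin underside centre.
Things that resemble listed ones, but are neither listed nor needed, are in the scene too. What is meant by the clamp is not green, turquoise or yellow, and is the larger of those in its own colour.

How it is judged:
By the outcome, as a careful person would: the job done as asked, in the order asked, and still so for the second after the job is handed in, while the arm keeps its last pose, push and grip.
It also fails if it takes over 61 s, if anything falls off the work surface, if the arm or the gripper's body presses on something with over 40 N, if the wrist force passes 120 N, or if a joint passes its speed limit or range.

ROBOT

A 7-joint arm with a two-finger parallel gripper is mounted at the origin on the work surface. World frame = base frame: x ahead of the robot, y to its left, z up, the work surface at z = 0. Lengths are in m, angles in degrees, forces in N, time in s.
With the tool pointing down it reaches from about 0.425 to 0.875 m from the base axis. Payload 4.7 kg.
Tool frame: the origin (TCP) lies between the finger pads; the fingertips stand 8 mm ahead of it and the grasp point (between the pads) lies 11 mm behind it (env.tip_extent is the distance from the TCP to the fingertips, in m); z points along the fingers, y is the line along which they close (so a half turn about z gives the same grasp; the last joint's range is limited). The gripper opens to 87 mm and grips with 3 to 60 N. Pads are 19 mm wide; open, the fingers measure 117 mm over their backs; the gripper's body (75 mm by 190 mm) begins 51 mm behind the grasp point.
Start: joints at [68.13, 18.392, -4.016, 83.108, 1.295, 78.541, -3.26], TCP at [0.251, -0.6, 0.231] pointing down, gripper open.
Joint ranges: [-163.93, 163.93], [-17.29, 119.83], [-79.2, 71.16], [3.27, 140.29], [-89.18, 269.18], [5.43, 117.66], [-154.24, 154.24]. Speed limits (degrees/s): [147.25, 147.25, 180, 180, 180, 180, 180].

INTERFACE

Orientations are given as [roll, pitch, yaw] about the fixed x, y, z axes, in that order (R = Rz(yaw) Ry(pitch) Rx(roll)).
In Python, from cell import sensors, vision, workorder, env gives the robot as it stands.
- The arm moves only by the tool drive_tool, never from a script. Its argument "moves" is a list of rows, each an object of numbers: "x", "y", "z": the shift along the tool's x, y, z in mm; "rx", "ry", "rz": the turn, a rotation vector about the tool's x, y, z in rad; "fingers": the closure, from -1 (fully open) to 1 (shut). In form: [{"x": .., "y": .., "z": .., "rx": .., "ry": .., "rz": .., "fingers": ..}, ...]. A call has 1 to 20 rows; each row is the pose to reach, as a shift and turn from the pose commanded when the call began, along the tool's axes at that moment; what a row does not reach only later rows make up. A row lasts 1/8 s, in which the tool goes at most 62.5 mm and 10.7 degrees, less where a joint would pass 70% of its speed; a pose out of reach is approached as far as the arm can. A call with a gripper value outside its range is refused whole. The fingers move at their own pace and stop on an object; "force" is the grip in N (left out, the last holds). Time passes only in rows, so rows that repeat a pose let the fingers close. It gives the time, the measured TCP pose, the force, the opening and the grip force at its end, in the units of the state.
- sensors.get_obs(): the state, without advancing time (a new reading comes with each control period).
- vision.read_camera(name): name is "side" or "top" or "wrist"; returns a dict with "image" (400x640x3 uint8, red, green, blue), "fx", "fy", "cx", "cy" (pixels), "R" (3x3) and "t" (3): a world point X has camera coordinates R X + t. Camera axes: x right, y down, z forward; pixel columns grow to the right and rows downward; lengths in m; the calibration is good to about 2 mm. A picture is of the moment at which its call begins. There is no depth.
- workorder.sign_off(): hands the job in; it is judged then, once.
The state is a dict: "time_s": time; "qpos": joint angles; "joint_velocities": joint speeds; "effort": joint torques, N m; "tool_pos": TCP position; "tool_rot": TCP orientation; "force": force on the tool from outside, world axes, zero at the start; "wrist_torque": the same for the moment, N m; "grip_width": finger opening in m; "grasp_force": force on a finger pad.
Only numpy, scipy, OpenCV 4.12 (cv2) and the standard library are available. Lean on these libraries where they do the work, as an engineer would, in place of code of your own. Each camera call takes 0.05 s, during which the arm holds its last target. There are 200 camera calls.

## Working session

There is one attempt and no reset: what is moved stays moved. The work goes in short steps, Python scripts to look and compute and a tool call to move; the robot and the scene stay as the last step left them, time stands still between calls to the robot, and variables do not carry over. Pictures are saved under pics/ and viewed, at most 10 in all, crops included, and the job is handed in when it is done.

Besides the shell and the picture viewer there is one more tool, called after ">>>" in YAML: its name, and indented under it one key for each argument. drive_tool: Moves the arm, as the interface text tells. Its arguments: {"type":"object","properties":{"moves":{"type":"array"},"force":{"type":"number"}},"required":["moves"]}

```bash
mkdir -p pics; ls; cat > h.py <<'E'
import numpy as np, cv2
from cell import sensors, vision, workorder, env
def cam(n):
    d=vision.read_camera(n); d['R']=np.array(d['R']);d['t']=np.array(d['t']);return d
def ray(d,u,v):
    c=-d['R'].T@d['t']; r=d['R'].T@np.array([(u-d['cx'])/d['fx'],(v-d['cy'])/d['fy'],1]); return c,r/np.linalg.norm(r)
def onz(d,u,v,z):
    c,r=ray(d,u,v); return c+r*(z-c[2])/r[2]
def tri(d1,p1,d2,p2):
    c1,r1=ray(d1,*p1);c2,r2=ray(d2,*p2)
    s=np.linalg.lstsq(np.array([r1,-r2]).T,c2-c1,rcond=None)[0]
    a=c1+s[0]*r1;b=c2+s[1]*r2; return (a+b)/2,np.linalg.norm(a-b)
def proj(d,X):
    p=d['R']@np.array(X)+d['t']; return np.array([d['fx']*p[0]/p[2]+d['cx'],d['fy']*p[1]/p[2]+d['cy']])
def save(n,im): cv2.imwrite('pics/'+n+'.png',im[...,::-1])
E
python3 - <<'E'
from h import *
import pickle
D={n:cam(n) for n in('side','top','wrist')}
pickle.dump(D,open('D0.pkl','wb'))
for n in D: print(n,-D[n]['R'].T@D[n]['t'],D[n]['fx'])
save('a',np.vstack([cv2.resize(D['top']['image'],(480,300)),cv2.resize(D['side']['image'],(480,300))]))
save('top',D['top']['image']);save('side',D['side']['image'])
print(sensors.get_obs())
E
```

```text
pics
side [ 0.21351057 -0.47701127  0.82383546] 407.50191976822236
top [ 0.45898849 -0.05240114  1.1346918 ] 475.8130814226083
wrist [ 0.32135603 -0.570494    0.38458572] 277.37375840335136
{'time_s': 0.15, 'qpos': array([68.13042235, 18.42915471, -4.01500412, 83.15945355,  1.29480338,
       78.542442  , -3.26059816]), 'joint_velocities': array([-0.03658548, -0.13637072, -0.0967723 , -0.2459222 , -0.07159266,
        0.02938763, -0.04112204]), 'effort': array([ 5.49572019e-05, -4.91797042e+01, -4.04307414e-01, -3.12877893e+01,
       -6.38399343e-02,  4.04253567e-02,  9.99212284e-05]), 'tool_pos': array([ 0.25039251, -0.59937977,  0.22970906]), 'tool_rot': array([-1.79914157e+02,  5.16416531e-03,  2.26778506e+01]), 'force': array([-0.00412398,  0.17934478, -0.16593942]), 'wrist_torque': array([ 0.0110024 , -0.05638601, -0.00129253]), 'grasp_force': 0.0, 'grip_width': 0.08687525073402848}
```

View pics/top.png

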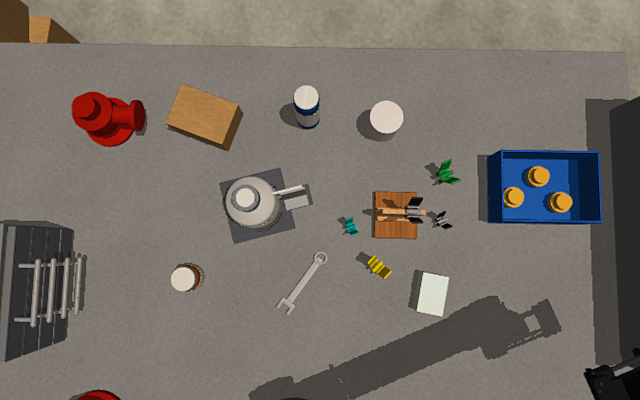

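View pics/side.png

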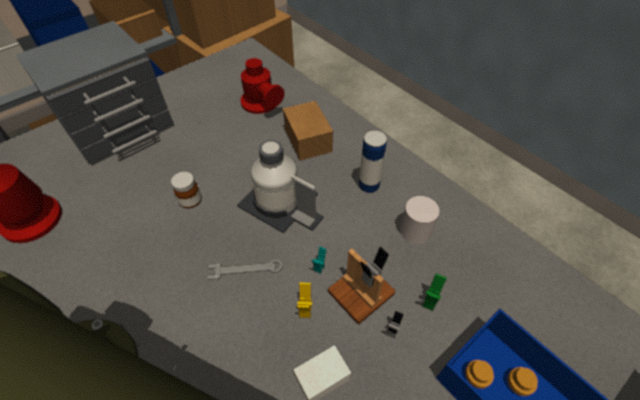

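Top view: the jug's cap is at (245,198), with the grip and plate running right to (300,190), and the rack is at (396,215). There are five clamp candidates:
- black on the rack at (410,208)
- small black lying at (442,220)
- green at (445,172)
- turquoise at (350,226)
- yellow at (378,267)

The black one on the rack board is the one meant, since it is the larger of its colour and sits on the rack. I'll confirm that in an enlarged crop.

```bash
python3 - <<'E'
from h import *
import pickle
D=pickle.load(open('D0.pkl','rb'))
t=D['top'];s=D['side']
f=lambda im,x,y,w,h,k: cv2.resize(im[y:y+h,x:x+w],None,fx=k,fy=k,interpolation=cv2.INTER_CUBIC)
a=np.hstack([f(t['image'],215,160,100,75,4),f(t['image'],365,180,100,75,4)])
b=np.hstack([f(s['image'],235,135,100,75,4),f(s['image'],320,235,100,75,4)])
# b: use scale 4
save('c1',np.vstack([a,b]))
for p,z in [((245,198),.187),((375,192),.02),((417,192),.02),((417,239),.02),((375,239),.02)]: print(p,onz(t,*p,z).round(4))
print(t['R'].round(3)); print(s['R'].round(3))
E
```

```text
(245, 198) [0.5505 0.0975 0.187 ]
(375, 192) [ 0.5863 -0.182   0.02  ]
(417, 192) [ 0.588  -0.2809  0.02  ]
(417, 239) [ 0.4777 -0.2806  0.02  ]
(375, 239) [ 0.4759 -0.1827  0.02  ]
[[ 0.018 -1.    -0.003]
 [-0.995 -0.018 -0.098]
 [ 0.098  0.004 -0.995]]
[[ 0.759 -0.651 -0.   ]
 [-0.515 -0.6   -0.612]
 [ 0.398  0.465 -0.791]]
```

View pics/c1.png

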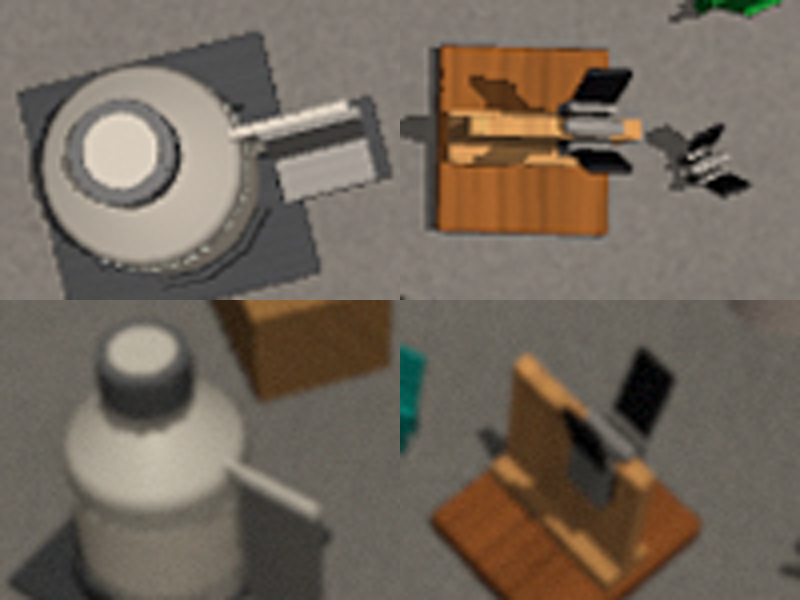

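The crop confirms it. The black clamp is clipped on the board's right end, with its handle tips at top-view pixels ≈(417,197) and (417,223). The other black one, at (442,220), is smaller and lying on the table. Next I measure.

```bash
python3 - <<'E'
from h import *
import pickle
D=pickle.load(open('D0.pkl','rb'))
t=D['top'];s=D['side']
T=lambda X,Y:(215+(X-0)/4-.375,160+Y/4-.375)
T2=lambda X,Y:(365+(X-400)/4-.375,180+Y/4-.375)
S=lambda X,Y:(235+X/4-.375,135+(Y-300)/4-.375)
S2=lambda X,Y:(320+(X-400)/4-.375,235+(Y-300)/4-.375)
# cap top disc mask
def disc(d,c,r=14):
    g=cv2.cvtColor(d['image'],cv2.COLOR_RGB2GRAY);m=np.zeros_like(g)
    b=(g>150).astype(np.uint8); n,l,st,ce=cv2.connectedComponentsWithStats(b)
    k=l[int(c[1]),int(c[0])]; return ce[k],st[k]
for d,c in((t,(245,197)),(s,(270,147))): print('disc',disc(d,c))
pt=disc(t,(245,197))[0]; ps=disc(s,(270,147))[0]
cap,e=tri(t,pt,s,ps); print('cap tri',cap,e,'onz',onz(t,*pt,.187),onz(s,*ps,.187))
C=[onz(t,*T(*p),.008) for p in((18,92),(262,32),(320,272))]
print('base',np.round(C,4),'ctr',(C[0]+C[2])/2,[np.linalg.norm(C[1]-C[0]),np.linalg.norm(C[2]-C[1])],
 'yaw', np.degrees(np.arctan2(*(C[1]-C[0])[[0,1]]*[1,-1])), np.degrees(np.arctan2(*(C[1]-C[2])[[1,0]])))
a,b=onz(t,*T(232,133),.125),onz(t,*T(355,106),.125); print('grip',a,b,np.degrees(np.arctan2(b[0]-a[0],a[1]-b[1])))
print('clamp tips ctr',onz(t,*T2(608.5,121),.181),'splay',onz(t,*T2(608,70),.181)-onz(t,*T2(608,172),.181))
print('board',onz(t,*T2(470,127),.125),onz(t,*T2(640,129),.125))
print('side outer tip +x handle', onz(s,*S2(657,362),.181))
E
```

```text
disc (array([244.66431095, 197.14134276]), array([236, 188,  19,  19, 283], dtype=int32))
disc (array([270.06338028, 147.0915493 ]), array([263, 142,  16,  11, 142], dtype=int32))
cap tri [0.55142633 0.09766504 0.19177022] 0.000690060138142431 onz [0.55219403 0.09825038 0.187     ] [0.55367501 0.10217506 0.187     ]
base [[0.6035 0.1889 0.008 ]
 [0.6423 0.0441 0.008 ]
 [0.4995 0.0061 0.008 ]] ctr [0.55150706 0.09748649 0.008     ] [np.float64(0.1498766841548949), np.float64(0.14784592934910984)] yaw 15.005112670116635 14.902307514416826
grip [0.56851195 0.0486928  0.125     ] [ 0.58419886 -0.01665539  0.125     ] 13.498510447784339
clamp tips ctr [ 0.53327424 -0.24731345  0.181     ] splay [ 0.05134485 -0.0001179   0.        ]
board [ 0.53311866 -0.18519469  0.125     ] [ 0.5336749  -0.27547253  0.125     ]
side outer tip +x handle [ 0.55632862 -0.24860804  0.181     ]
```

Checks: the jug axis is at ≈(0.552, 0.098) and the cap top triangulates to 0.19 against 0.187. The base measures 150 × 148 mm with yaw ≈ 15°. The clamp is at (0.533, −0.248), yaw ≈ 0, with a 51 mm splay, which fits. I'll move above the clamp.

>>> drive_tool:
  moves:
    - {"x":40,"y":-22,"rz":-0.12,"fingers":-1}
    - {"x":80,"y":-43,"rz":-0.24}
    - {"x":120,"y":-65,"rz":-0.36}
    - {"x":160,"y":-86,"rz":-0.48}
    - {"x":200,"y":-108,"rz":-0.6}
    - {"x":240,"y":-130,"rz":-0.72}
    - {"x":280,"y":-152,"rz":-0.84}
    - {"x":320,"y":-174,"rz":-0.96}
    - {"x":360,"y":-196,"rz":-1.07}
    - {"x":396,"y":-216,"rz":-1.175}
    - {"x":396,"y":-216,"rz":-1.175}
    - {"x":396,"y":-216,"rz":-1.175}

```text
invalid input at $.moves[0]: expected keys x, y, z, rx, ry, rz, fingers
```

```bash
python3 - <<'E'
from h import *
o=sensors.get_obs();print(o['time_s'],o['tool_pos'],o['tool_rot'],o['qpos'].round(1))
w=cam('wrist');save('w1',w['image'])
for X in [(.5333,-.248,.181),(.5333+.0255,-.248,.181),(.5333-.0255,-.248,.181),(.5335,-.275,.125)]: print(proj(w,X).round(1))
E
```

```text
0.15 [ 0.25039251 -0.59937977  0.22970906] [-1.79914157e+02  5.16416531e-03  2.26778506e+01] [68.1 18.4 -4.  83.2  1.3 78.5 -3.3]
[-247.3 -757.7]
[-257.8 -885. ]
[-238.1 -645.4]
[  -7.3 -434.9]
```

View pics/w1.png

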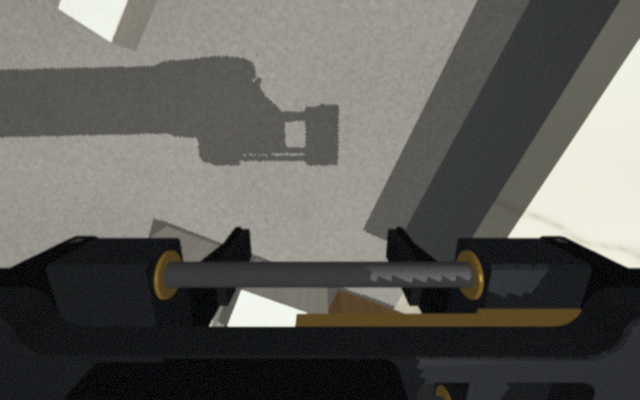

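The move was refused because every row needs all the keys, so the wrist picture only shows the start pose (fingers at about (240,250) and (400,250)). Redoing the move with full rows.

>>> drive_tool:
  moves:
    - {"x":40,"y":-22,"z":0,"rx":0,"ry":0,"rz":-0.12,"fingers":-1}
    - {"x":80,"y":-43,"z":0,"rx":0,"ry":0,"rz":-0.24,"fingers":-1}
    - {"x":120,"y":-65,"z":0,"rx":0,"ry":0,"rz":-0.36,"fingers":-1}
    - {"x":160,"y":-86,"z":0,"rx":0,"ry":0,"rz":-0.48,"fingers":-1}
    - {"x":200,"y":-108,"z":0,"rx":0,"ry":0,"rz":-0.6,"fingers":-1}
    - {"x":240,"y":-130,"z":0,"rx":0,"ry":0,"rz":-0.72,"fingers":-1}
    - {"x":280,"y":-152,"z":0,"rx":0,"ry":0,"rz":-0.84,"fingers":-1}
    - {"x":320,"y":-174,"z":0,"rx":0,"ry":0,"rz":-0.96,"fingers":-1}
    - {"x":360,"y":-196,"z":0,"rx":0,"ry":0,"rz":-1.07,"fingers":-1}
    - {"x":396,"y":-216,"z":0,"rx":0,"ry":0,"rz":-1.175,"fingers":-1}
    - {"x":396,"y":-216,"z":0,"rx":0,"ry":0,"rz":-1.175,"fingers":-1}
    - {"x":396,"y":-216,"z":0,"rx":0,"ry":0,"rz":-1.175,"fingers":-1}

```text
time_s: 1.7
tool_pos: [0.5321, -0.2486, 0.2303]
tool_rot: [-179.9, 0.0, 89.9]
force: [-1.0, -0.4, -0.5]
grip_width: 0.0868
grasp_force: 0.0
```

```bash
python3 - <<'E'
from h import *
o=sensors.get_obs();print(o['time_s'],o['tool_pos'],o['tool_rot'],o['qpos'].round(1))
w=cam('wrist');save('w2',w['image'])
for X in [(.5333,-.248,.181),(.5333+.0255,-.248,.181),(.5333-.0255,-.248,.181),(.5335,-.275,.125)]: print(proj(w,X).round(1))
E
```

```text
1.7 [ 0.53212591 -0.24862267  0.2302599 ] [-1.79946381e+02  3.95561648e-02  8.99324102e+01] [ 45.4  12.6 -26.6  91.7   5.8  77.2  17.9]
[320.7 217.6]
[353.3 217.5]
[288.2 217.6]
[320.5 223.3]
```

View pics/w2.png

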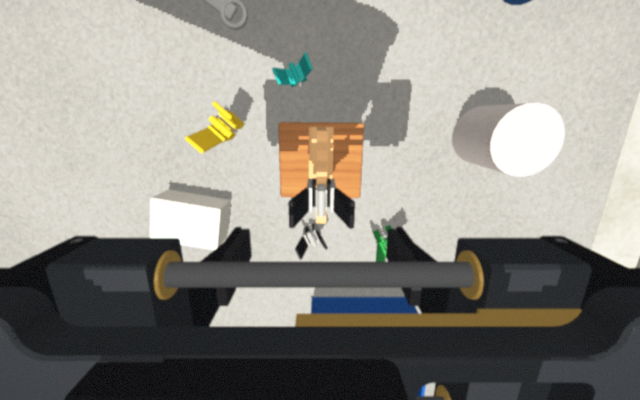

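Wrist view: the handle tips are at (290,~212) and (353,~212), centred under the gripper at col 321. The small black clamp is at (312,240), beyond it and low. Descend and squeeze.

>>> drive_tool:
  moves:
    - {"x":2,"y":2,"z":20,"rx":0,"ry":0,"rz":0,"fingers":-1}
    - {"x":2,"y":2,"z":40,"rx":0,"ry":0,"rz":0,"fingers":-1}
    - {"x":2,"y":2,"z":60,"rx":0,"ry":0,"rz":0,"fingers":-1}
    - {"x":2,"y":2,"z":72,"rx":0,"ry":0,"rz":0,"fingers":-1}
    - {"x":2,"y":2,"z":72,"rx":0,"ry":0,"rz":0,"fingers":-1}
    - {"x":2,"y":2,"z":72,"rx":0,"ry":0,"rz":0,"fingers":1}
    - {"x":2,"y":2,"z":72,"rx":0,"ry":0,"rz":0,"fingers":1}
    - {"x":2,"y":2,"z":72,"rx":0,"ry":0,"rz":0,"fingers":1}
    - {"x":2,"y":2,"z":72,"rx":0,"ry":0,"rz":0,"fingers":1}
    - {"x":2,"y":2,"z":72,"rx":0,"ry":0,"rz":0,"fingers":1}
    - {"x":2,"y":2,"z":72,"rx":0,"ry":0,"rz":0,"fingers":1}
    - {"x":2,"y":2,"z":72,"rx":0,"ry":0,"rz":0,"fingers":1}
    - {"x":2,"y":2,"z":72,"rx":0,"ry":0,"rz":0,"fingers":1}
  force: 30

```text
time_s: 3.38
tool_pos: [0.5374, -0.2466, 0.1633]
tool_rot: [179.6, 0.2, 90.0]
force: [-1.4, 0.5, 16.1]
grip_width: 0.0315
grasp_force: 30.0
```

>>> drive_tool:
  moves:
    - {"x":0,"y":0,"z":-10,"rx":0,"ry":0,"rz":0,"fingers":1}
    - {"x":0,"y":0,"z":-20,"rx":0,"ry":0,"rz":0,"fingers":1}
    - {"x":0,"y":0,"z":-35,"rx":0,"ry":0,"rz":0,"fingers":1}
    - {"x":0,"y":0,"z":-50,"rx":0,"ry":0,"rz":0,"fingers":1}
    - {"x":0,"y":0,"z":-70,"rx":0,"ry":0,"rz":0,"fingers":1}
    - {"x":0,"y":0,"z":-90,"rx":0,"ry":0,"rz":0,"fingers":1}
    - {"x":0,"y":0,"z":-90,"rx":0,"ry":0,"rz":0,"fingers":1}

```text
time_s: 4.25
tool_pos: [0.5358, -0.2461, 0.2508]
tool_rot: [179.8, 0.1, 90.0]
force: [-0.8, 0.4, -0.8]
grip_width: 0.0315
grasp_force: 30.0
```

```bash
python3 - <<'E'
from h import *
import pickle
o=sensors.get_obs();print(o['time_s'],o['tool_pos'],o['tool_rot'],o['force'],o['grip_width'],o['grasp_force'])
D={n:cam(n) for n in('side','top','wrist')};pickle.dump(D,open('D1.pkl','wb'))
f=lambda n,k,r: (lambda im,c: cv2.resize(im[max(0,int(c[1])-r):int(c[1])+r,max(0,int(c[0])-r):int(c[0])+r],(400,400),interpolation=cv2.INTER_CUBIC))(D[n]['image'],proj(D[n],[.535,-.246,.2]))
for n in D: print(n,proj(D[n],[.535,-.246,.2]))
save('c2',np.hstack([f('side',1,50),f('wrist',1,60)]))
E
```

```text
4.25 [ 0.53581633 -0.24608525  0.25081727] [1.79798442e+02 1.03823233e-01 9.00034343e+01] [-0.76401279  0.4205378  -0.75275936] 0.03147745758101377 29.999332576990128
side [375.72484405 250.2113784 ]
top [418.05237667 208.27435429]
wrist [319.77226397 219.08341676]
```

View pics/c2.png

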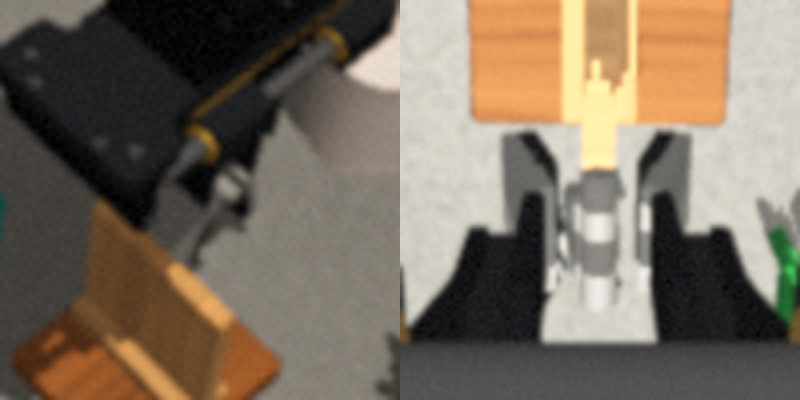

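The side crop shows the clamp clear of the board and held in the fingers. In the wrist crop the pivot is at col 598, centred between the pads at 547 and 650. Now I compute the in-hand offset and the transfer.

```bash
python3 - <<'E'
from h import *
import pickle
D=pickle.load(open('D1.pkl','rb'));w=D['wrist']
o=sensors.get_obs();p=o['tool_pos'];print(p)
for r in(175,310):print(onz(w,259+(598-400)*.3,159+r*.3,p[2]-.030))
# jaws tops (dark jaw ends, far y face) in crop: rows 135
A=np.array([.552,.098]);y=np.radians(14.8)
clip=A+.09*np.array([np.sin(y),-np.cos(y)]);print('clip',clip)
d=clip-p[:2];print('world d',d*1000,'tool x,y',d[1]*1000,d[0]*1000)
E
```

```text
[ 0.53426274 -0.24565668  0.24775203]
[ 0.53392727 -0.23355839  0.21775203]
[ 0.53391021 -0.26523782  0.21775203]
clip [0.57499012 0.0109859 ]
world d [ 40.72738245 256.64257477] tool x,y 256.6425747653015 40.727382453157546
```

>>> drive_tool:
  moves:
    - {"x":20,"y":3,"z":0,"rx":0,"ry":0,"rz":-0.02,"fingers":1}
    - {"x":50,"y":8,"z":0,"rx":0,"ry":0,"rz":-0.05,"fingers":1}
    - {"x":85,"y":14,"z":0,"rx":0,"ry":0,"rz":-0.08,"fingers":1}
    - {"x":120,"y":19,"z":0,"rx":0,"ry":0,"rz":-0.12,"fingers":1}
    - {"x":155,"y":25,"z":0,"rx":0,"ry":0,"rz":-0.16,"fingers":1}
    - {"x":190,"y":30,"z":0,"rx":0,"ry":0,"rz":-0.2,"fingers":1}
    - {"x":220,"y":35,"z":0,"rx":0,"ry":0,"rz":-0.23,"fingers":1}
    - {"x":245,"y":39,"z":0,"rx":0,"ry":0,"rz":-0.25,"fingers":1}
    - {"x":258,"y":41,"z":0,"rx":0,"ry":0,"rz":-0.258,"fingers":1}
    - {"x":258,"y":41,"z":0,"rx":0,"ry":0,"rz":-0.258,"fingers":1}
    - {"x":258,"y":41,"z":0,"rx":0,"ry":0,"rz":-0.258,"fingers":1}
    - {"x":258,"y":41,"z":0,"rx":0,"ry":0,"rz":-0.258,"fingers":1}

```text
time_s: 5.9
tool_pos: [0.5757, 0.0106, 0.2484]
tool_rot: [-180.0, 0.0, 104.6]
force: [-0.6, 0.4, -1.4]
grip_width: 0.0315
grasp_force: 30.0
```

```bash
python3 - <<'E'
from h import *
import pickle
o=sensors.get_obs();print(o['time_s'],o['tool_pos'],o['tool_rot'],o['force'],o['grip_width'])
D={n:cam(n) for n in('side','top','wrist')};pickle.dump(D,open('D2.pkl','wb'))
w=D['wrist']
y=np.radians(14.8);R=np.array([[np.cos(y),-np.sin(y)],[np.sin(y),np.cos(y)]])
H=lambda x,yy,z:np.r_[np.array([.552,.098])+R@[x,yy],z]
for q in[(-.005,-.065,.125),(-.005,-.12,.125),(0,-.12,.125),(0.005,-.115,.125),(.005,-.06,.125),(0,0,.187)]:
  print(q,proj(w,H(*q)).round(1))
im=w['image'][80:280,190:450]
save('c3',cv2.resize(im,None,fx=3,fy=3,interpolation=cv2.INTER_CUBIC))
E
```

```text
5.9 [0.57572041 0.01057921 0.24843808] [-1.79981886e+02  3.36789856e-02  1.04639243e+02] [-0.55638739  0.40378119 -1.38728797] 0.03149446090043923
(-0.005, -0.065, 0.125) [313.4 169.6]
(-0.005, -0.12, 0.125) [313.8 220.3]
(0, -0.12, 0.125) [318.5 220.3]
(0.005, -0.115, 0.125) [323.2 215.9]
(0.005, -0.06, 0.125) [323.3 164.7]
(0, 0, 0.187) [318.2  97.8]
```

View pics/c3.png

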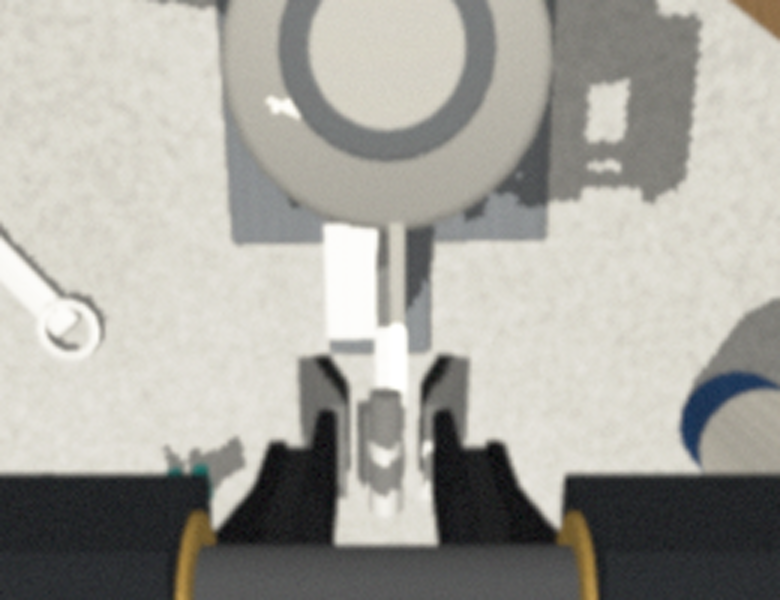

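The wrist crop shows plate and grip as a strip at cols 378–405, parallel to the jaws. The open jaws span 347–422, so the strip sits about 1.5 mm to the +x side. I'll shift 1.5 mm and lower.

>>> drive_tool:
  moves:
    - {"x":0,"y":1.5,"z":10,"rx":0,"ry":0,"rz":0,"fingers":1}
    - {"x":0,"y":1.5,"z":25,"rx":0,"ry":0,"rz":0,"fingers":1}
    - {"x":0,"y":1.5,"z":40,"rx":0,"ry":0,"rz":0,"fingers":1}
    - {"x":0,"y":1.5,"z":52,"rx":0,"ry":0,"rz":0,"fingers":1}
    - {"x":0,"y":1.5,"z":62,"rx":0,"ry":0,"rz":0,"fingers":1}
    - {"x":0,"y":1.5,"z":70,"rx":0,"ry":0,"rz":0,"fingers":1}
    - {"x":0,"y":1.5,"z":76,"rx":0,"ry":0,"rz":0,"fingers":1}
    - {"x":0,"y":1.5,"z":80,"rx":0,"ry":0,"rz":0,"fingers":1}
    - {"x":0,"y":1.5,"z":84,"rx":0,"ry":0,"rz":0,"fingers":1}
    - {"x":0,"y":1.5,"z":86,"rx":0,"ry":0,"rz":0,"fingers":1}
    - {"x":0,"y":1.5,"z":86,"rx":0,"ry":0,"rz":0,"fingers":1}
    - {"x":0,"y":1.5,"z":86,"rx":0,"ry":0,"rz":0,"fingers":1}

```text
time_s: 7.55
tool_pos: [0.5781, 0.0128, 0.1637]
tool_rot: [179.9, 0.0, 104.8]
force: [-0.2, 0.7, 5.9]
grip_width: 0.0314
grasp_force: 30.0
```

The contact force of 6 N comes at the expected seating height (TCP 0.1637). Release, then rise.

>>> drive_tool:
  moves:
    - {"x":0,"y":0,"z":0,"rx":0,"ry":0,"rz":0,"fingers":0.1}
    - {"x":0,"y":0,"z":0,"rx":0,"ry":0,"rz":0,"fingers":-0.1}
    - {"x":0,"y":0,"z":0,"rx":0,"ry":0,"rz":0,"fingers":-0.4}
    - {"x":0,"y":0,"z":0,"rx":0,"ry":0,"rz":0,"fingers":-1}
    - {"x":0,"y":0,"z":0,"rx":0,"ry":0,"rz":0,"fingers":-1}
    - {"x":0,"y":0,"z":0,"rx":0,"ry":0,"rz":0,"fingers":-1}
    - {"x":0,"y":0,"z":0,"rx":0,"ry":0,"rz":0,"fingers":-1}
    - {"x":0,"y":0,"z":-15,"rx":0,"ry":0,"rz":0,"fingers":-1}
    - {"x":0,"y":0,"z":-40,"rx":0,"ry":0,"rz":0,"fingers":-1}
    - {"x":0,"y":0,"z":-70,"rx":0,"ry":0,"rz":0,"fingers":-1}
    - {"x":0,"y":0,"z":-85,"rx":0,"ry":0,"rz":0,"fingers":-1}
    - {"x":0,"y":0,"z":-85,"rx":0,"ry":0,"rz":0,"fingers":-1}

```text
time_s: 9.05
tool_pos: [0.5778, 0.0127, 0.2489]
tool_rot: [179.9, 0.1, 104.8]
force: [-0.1, 0.9, 0.4]
grip_width: 0.087
grasp_force: 0.0
```

```bash
python3 - <<'E'
from h import *
import pickle
o=sensors.get_obs();print(o['time_s'],o['tool_pos'],o['tool_rot'],o['force'],o['grip_width'],o['qpos'].round(1))
D={n:cam(n) for n in('side','top','wrist')};pickle.dump(D,open('D3.pkl','wb'))
w=D['wrist']['image'][60:260,190:450];s=D['side']['image'][125:235,235:335]
save('c4',np.hstack([cv2.resize(w,(520,400),interpolation=cv2.INTER_CUBIC),cv2.resize(s,(280,308),interpolation=cv2.INTER_CUBIC)[:400] if 0 else cv2.copyMakeBorder(cv2.resize(s,(280,308),interpolation=cv2.INTER_CUBIC),0,92,0,0,cv2.BORDER_CONSTANT)]))
E
```

```text
9.05 [0.57783862 0.01271808 0.24892198] [1.79863661e+02 5.76163284e-02 1.04780763e+02] [-0.05043206  0.852464    0.35832537] 0.08700804113263902 [ 29.   12.1 -38.   91.2   7.6  79.1   5.1]
```

View pics/c4.png

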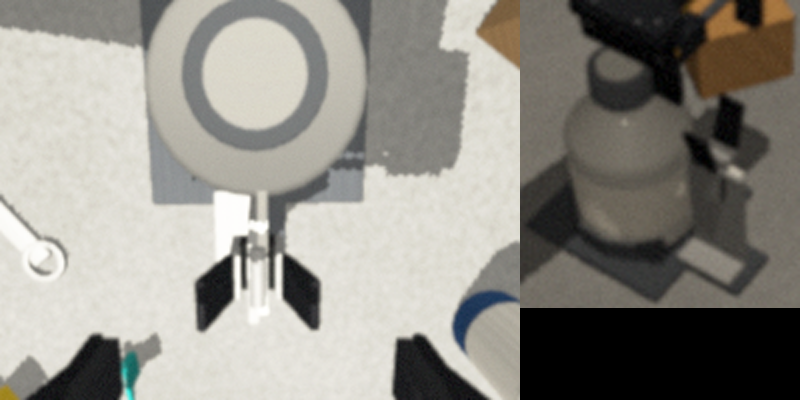

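Wrist crop: the clamp straddles the plate and grip symmetrically, with handles at cols 196–320 and the strip at 258, and the jug has not swivelled. The side crop shows it seated upright. Next I refine the cap centre.

```bash
python3 - <<'E'
from h import *
import pickle
D=pickle.load(open('D3.pkl','rb'));w=D['wrist']
g=cv2.cvtColor(w['image'],cv2.COLOR_RGB2GRAY).astype(np.uint8)
c=(190+255//2,60+72//2);print(c,g[c[1],c[0]],g[c[1],c[0]-32:c[0]+33:4])
b=(g>(int(g[c[1],c[0]])+int(g[c[1],c[0]-32]))//2).astype(np.uint8);n,l,st,ce=cv2.connectedComponentsWithStats(b)
k=l[c[1],c[0]];print(st[k],ce[k]);P=onz(w,*ce[k],.187);print(P)
p=sensors.get_obs();T=p['tool_pos'];y=np.radians(p['tool_rot'][2])
for q in(P[:2],np.array([.5522,.0983])):
  d=(q-T[:2])*1000;print(d@[np.cos(y),np.sin(y)],d@[np.sin(y),-np.cos(y)])
# seated check: clamp handle tips
E
```

```text
(317, 96) 215 [122 129 216 216 216 213 215 214 215 215 216 216 215 215 214 127 125]
[ 291   69   53   56 2327] [316.98324022  96.41168887]
[0.55176433 0.09991927 0.187     ]
90.90680841173013 -1.593235753691649
89.22997456167855 -1.5850959737056958
```

>>> drive_tool:
  moves:
    - {"x":30,"y":-0.5,"z":0,"rx":0,"ry":0,"rz":0.15,"fingers":-1}
    - {"x":60,"y":-1,"z":0,"rx":0,"ry":0,"rz":0.3,"fingers":-1}
    - {"x":90,"y":-1.6,"z":0,"rx":0,"ry":0,"rz":0.45,"fingers":-1}
    - {"x":90,"y":-1.6,"z":0,"rx":0,"ry":0,"rz":0.5,"fingers":-1}
    - {"x":90,"y":-1.6,"z":20,"rx":0,"ry":0,"rz":0.5,"fingers":-1}
    - {"x":90,"y":-1.6,"z":40,"rx":0,"ry":0,"rz":0.5,"fingers":-1}
    - {"x":90,"y":-1.6,"z":60,"rx":0,"ry":0,"rz":0.5,"fingers":-1}
    - {"x":90,"y":-1.6,"z":74,"rx":0,"ry":0,"rz":0.5,"fingers":-1}
    - {"x":90,"y":-1.6,"z":80,"rx":0,"ry":0,"rz":0.5,"fingers":-1}
    - {"x":90,"y":-1.6,"z":80,"rx":0,"ry":0,"rz":0.5,"fingers":-1}
    - {"x":90,"y":-1.6,"z":80,"rx":0,"ry":0,"rz":0.5,"fingers":-1}

```text
time_s: 10.58
tool_pos: [0.5531, 0.0993, 0.1682]
tool_rot: [179.9, -0.0, 76.1]
force: [-0.1, -0.3, 0.3]
grip_width: 0.0871
grasp_force: 0.0
```

>>> drive_tool:
  moves:
    - {"x":0,"y":0,"z":0,"rx":0,"ry":0,"rz":0,"fingers":1}
    - {"x":0,"y":0,"z":0,"rx":0,"ry":0,"rz":0,"fingers":1}
    - {"x":0,"y":0,"z":0,"rx":0,"ry":0,"rz":0,"fingers":1}
    - {"x":0,"y":0,"z":0,"rx":0,"ry":0,"rz":0,"fingers":1}
    - {"x":0,"y":0,"z":0,"rx":0,"ry":0,"rz":0,"fingers":1}
    - {"x":0,"y":0,"z":0,"rx":0,"ry":0,"rz":0,"fingers":1}
    - {"x":0,"y":0,"z":0,"rx":0,"ry":0,"rz":0,"fingers":1}
  force: 35

```text
time_s: 11.45
tool_pos: [0.5525, 0.0992, 0.1676]
tool_rot: [-180.0, 0.0, 76.1]
force: [-0.6, -0.6, 1.4]
grip_width: 0.0534
grasp_force: 35.0
```

Cap gripped at 53.4 mm with negligible side force. Press, allowing about 2.7 mm for the arm's give.

>>> drive_tool:
  moves:
    - {"x":0,"y":0,"z":3,"rx":0,"ry":0,"rz":0,"fingers":1}
    - {"x":0,"y":0,"z":6,"rx":0,"ry":0,"rz":0,"fingers":1}
    - {"x":0,"y":0,"z":8.5,"rx":0,"ry":0,"rz":0,"fingers":1}
    - {"x":0,"y":0,"z":10.5,"rx":0,"ry":0,"rz":0,"fingers":1}
    - {"x":0,"y":0,"z":10.5,"rx":0,"ry":0,"rz":0,"fingers":1}
    - {"x":0,"y":0,"z":10.5,"rx":0,"ry":0,"rz":0,"fingers":1}
    - {"x":0,"y":0,"z":10.5,"rx":0,"ry":0,"rz":0,"fingers":1}

```text
time_s: 12.32
tool_pos: [0.5527, 0.0993, 0.1584]
tool_rot: [180.0, 0.0, 76.1]
force: [-4.0, -0.5, 9.0]
grip_width: 0.0536
grasp_force: 35.0
```

>>> drive_tool:
  moves:
    - {"x":0,"y":0,"z":0,"rx":0,"ry":0,"rz":-0.12,"fingers":1}
    - {"x":0,"y":0,"z":0,"rx":0,"ry":0,"rz":-0.24,"fingers":1}
    - {"x":0,"y":0,"z":0,"rx":0,"ry":0,"rz":-0.36,"fingers":1}
    - {"x":0,"y":0,"z":0,"rx":0,"ry":0,"rz":-0.48,"fingers":1}
    - {"x":0,"y":0,"z":0,"rx":0,"ry":0,"rz":-0.6,"fingers":1}
    - {"x":0,"y":0,"z":0,"rx":0,"ry":0,"rz":-0.72,"fingers":1}
    - {"x":0,"y":0,"z":0,"rx":0,"ry":0,"rz":-0.84,"fingers":1}
    - {"x":0,"y":0,"z":0,"rx":0,"ry":0,"rz":-0.96,"fingers":1}
    - {"x":0,"y":0,"z":0,"rx":0,"ry":0,"rz":-1.08,"fingers":1}
    - {"x":0,"y":0,"z":0,"rx":0,"ry":0,"rz":-1.2,"fingers":1}
    - {"x":0,"y":0,"z":0,"rx":0,"ry":0,"rz":-1.32,"fingers":1}
    - {"x":0,"y":0,"z":0,"rx":0,"ry":0,"rz":-1.42,"fingers":1}
    - {"x":0,"y":0,"z":0,"rx":0,"ry":0,"rz":-1.42,"fingers":1}
    - {"x":0,"y":0,"z":0,"rx":0,"ry":0,"rz":-1.42,"fingers":1}

```text
time_s: 14.08
tool_pos: [0.5547, 0.1002, 0.1594]
tool_rot: [179.8, 0.2, 157.5]
force: [-0.3, 0.8, 8.9]
grip_width: 0.0536
grasp_force: 35.0
```

```bash
python3 - <<'E'
from h import *
o=sensors.get_obs();print(o['tool_pos'],o['tool_rot'],o['force'],o['wrist_torque'],o['qpos'].round(1))
t=cam('top')
save('c5',cv2.resize(t['image'][150:250,200:330],(780,600),interpolation=cv2.INTER_CUBIC))
E
```

```text
[0.5547141  0.10018955 0.15935173] [179.82938848   0.24889427 157.51176396] [-0.31132003  0.82487545  8.86774676] [ 0.17492517 -0.07727126  0.06426294] [ 29.6  16.2 -49.2  99.8  13.1  69.6  44.5]
```

View pics/c5.png

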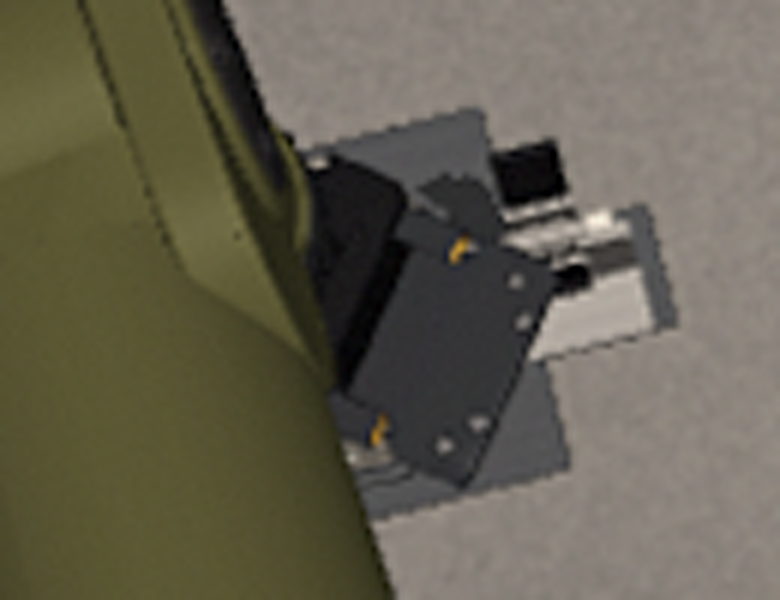

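Top crop: the clamp is still on the plates at (530,215) and the grip line is unchanged, so the jug has not swivelled. The cap turned about 81° with little torque. Lift straight up.

>>> drive_tool:
  moves:
    - {"x":0,"y":0,"z":-4,"rx":0,"ry":0,"rz":0,"fingers":1}
    - {"x":0,"y":0,"z":-8,"rx":0,"ry":0,"rz":0,"fingers":1}
    - {"x":0,"y":0,"z":-13,"rx":0,"ry":0,"rz":0,"fingers":1}
    - {"x":0,"y":0,"z":-19,"rx":0,"ry":0,"rz":0,"fingers":1}
    - {"x":0,"y":0,"z":-26,"rx":0,"ry":0,"rz":0,"fingers":1}
    - {"x":0,"y":0,"z":-35,"rx":0,"ry":0,"rz":0,"fingers":1}
    - {"x":0,"y":0,"z":-46,"rx":0,"ry":0,"rz":0,"fingers":1}
    - {"x":0,"y":0,"z":-58,"rx":0,"ry":0,"rz":0,"fingers":1}
    - {"x":0,"y":0,"z":-72,"rx":0,"ry":0,"rz":0,"fingers":1}
    - {"x":0,"y":0,"z":-86,"rx":0,"ry":0,"rz":0,"fingers":1}
    - {"x":0,"y":0,"z":-100,"rx":0,"ry":0,"rz":0,"fingers":1}
    - {"x":0,"y":0,"z":-110,"rx":0,"ry":0,"rz":0,"fingers":1}
    - {"x":0,"y":0,"z":-116,"rx":0,"ry":0,"rz":0,"fingers":1}
    - {"x":0,"y":0,"z":-116,"rx":0,"ry":0,"rz":0,"fingers":1}
    - {"x":0,"y":0,"z":-116,"rx":0,"ry":0,"rz":0,"fingers":1}
    - {"x":0,"y":0,"z":-116,"rx":0,"ry":0,"rz":0,"fingers":1}

```text
time_s: 16.12
tool_pos: [0.5524, 0.0991, 0.2725]
tool_rot: [-180.0, -0.0, 157.5]
force: [0.5, 0.4, 0.2]
grip_width: 0.0535
grasp_force: 35.0
```

```bash
python3 - <<'E'
from h import *
o=sensors.get_obs();print(o['time_s'],o['tool_pos'],o['tool_rot'],o['force'],o['grip_width'])
s=cam('side');t=cam('top')
a=cv2.resize(s['image'][80:230,220:350],(520,600),interpolation=cv2.INTER_CUBIC)
b=cv2.resize(t['image'][150:250,250:330],(280,350),interpolation=cv2.INTER_CUBIC)
save('c6',np.hstack([a,cv2.copyMakeBorder(b,0,250,0,0,cv2.BORDER_CONSTANT)]))
E
```

```text
16.125 [0.552376   0.09909599 0.27252749] [-1.79973136e+02 -4.41850798e-02  1.57495221e+02] [0.46638093 0.36557649 0.20767649] 0.05347646144665671
```

View pics/c6.png

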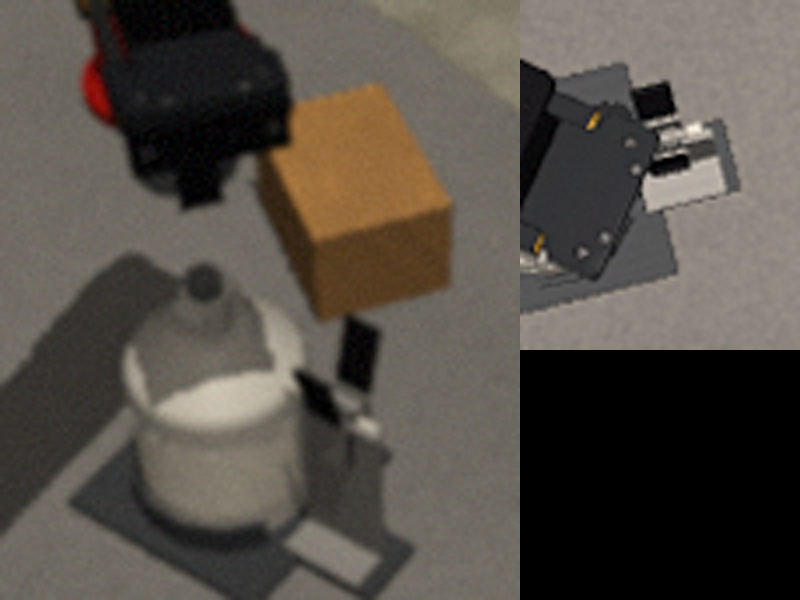

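The side crop shows the jug's mouth open at (203,283) and the cap held level in the gripper at about (190,180). The clamp is still on, at (345,390), and the jug has not turned. Handing in.

```bash
python3 -c "
from h import *
print(workorder.sign_off())"
```

```text
the job is handed in; nothing more can be done
None
```

The job is done and handed in at about 16 s: the clamp is seated on the plate and grip, the jug is not swivelled, and the removed cap is held level about 10 cm straight above the jug; the hand-in returned no verdict.

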